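Hold back the belt tensioner of the lap polisher

TASK

The belt cover of the little lap polisher is off, ready for a new drive belt. By its finger post, push the sprung tensioner arm back towards the front of the machine until the pawl has clicked in behind the last ratchet tooth, and hold it there against the spring, a little beyond the click but not driven on to the back stop, because the pawl is worn and must not carry the arm. Finish while still holding the arm back, and leave the loupe, bell, crank and parts box where they are.

Things in the scene. Friction and masses are not known exactly. Their poses are not given: they have to be found in the camera images.
- lap_polisher: grey machine housing 260 (x) x 360 (y) mm, fixed to the bench; origin centre of underside, its dark painted deck at z 80 mm; front panel with switch and knob on its -x side (towards the robot). On the deck a big pulley (100 mm) at (70, 90) mm and a small one (60 mm) at (75, -95) mm, tops 40 mm over the deck (spindle stub 67 mm), corner pillars 45 mm high, and the tensioner arm
- tensioner_pivot (a point): vertical hinge axis of the tensioner arm at the deck surface, at (-20, -105, 80) mm in the machine frame; fixed
- finger_post (a point): top centre of the steel finger post, upright, 16 mm across, 48 mm free above the idler pulley (36 mm across, its top 40 mm over the deck); post top 88 mm over the deck. On the arm's end, 115 mm from the pivot axis. At joint 0 it is at (26, 0) mm in the machine frame, and swings anticlockwise from above, mainly to the machine's -x, reaching (-52, 5) mm at 0.7 rad
- tensioner (a joint): arm angle, rad: 0 = at rest on the front stop (the start), growing as it is pushed back; 0.85 = on the back stop pin. The pawl drops behind the ratchet wheel's three teeth at about 0.24, 0.42 and 0.60 (the last); let go after that, the arm springs back on to the pawl at about 0.59. Its spring needs about 6 N at the post at 0 and 11 N at 0.7, a few N more as the pawl rides up a tooth
- pawl (a joint): angle of the small steel stop pawl on the deck at the right front of the arm's ratchet wheel, in rad: 0 = dropped fully in, about 0.12 = riding over a tooth tip; it is sprung and moves by itself
- loupe: horn-rimmed eye loupe, a dark brown cone 39 mm across and 31 mm high, standing on the left front of the deck; origin centre of underside; not to be disturbed
- bell: dented pewter bell 68 mm across and 69 mm high, standing on the bench left of the machine; origin centre of underside; not to be disturbed
- crank: loose brass winding crank, 80 mm long, 34 mm high at its handle, lying on the bench right of the machine; origin under its hub; not to be disturbed
- parts_box: rosewood parts box 100 x 150 x 59 mm with a brass hook latch, fixed on the bench left of the bell; origin centre of underside

How it is judged (in metres and radians):
On the way:
1. the arm is pushed back beyond the last tooth and the pawl has dropped in behind it (value of joint tensioner above 0.62 rad and value of joint pawl below 0.04 rad), for 0.1 s.
At the end, for the whole second after the job is handed in: the fingers hold the tensioner arm (contact force over 3 N) between 0.62 and 0.82 rad, that is beyond the last click (0.60) and short of the back stop (0.85); the pawl is dropped in (under 0.04 rad) behind the last tooth and bears less than 1 N (all of step 1 and value of joint tensioner below 0.82 rad and contact force between the fingers and tensioner above 3 N and contact force between tensioner and pawl below 1 N); the arm keeps its last pose, push and grip.
It fails at once if the arm is driven on to its back stop (value of joint tensioner above 0.84 rad).
It fails at once if a bystander is disturbed (moved over 20 mm) (distance of any of loupe, bell, crank from where it was at the start of the episode above 0.02 m).
It fails at once if the robot presses on the parts box (contact force between the arm and parts_box above 2 N).
It also fails if it takes over 32 s, if anything falls off the work surface, if the arm or the gripper's body presses on something with over 40 N, if the wrist force passes 120 N, or if a joint passes its speed limit or range.

ROBOT

A 7-joint arm with a two-finger parallel gripper is mounted at the origin on the work surface. World frame = base frame: x ahead of the robot, y to its left, z up, the work surface at z = 0. Lengths are in m, angles in degrees, forces in N, time in s.
With the tool pointing down it reaches from about 0.35 to 0.9 m from the base axis. Payload 19.9 kg.
Tool frame: the origin (TCP) lies at the very end of the fingers, on their centre line; the grasp point (between the pads) lies 19 mm behind it; z points along the fingers, y is the line along which they close (so a half turn about z gives the same grasp; the last joint's range is limited). The gripper opens to 94 mm and grips with 3 to 60 N. Pads are 16 mm wide; open, the fingers measure 119 mm over their backs; the gripper's body (75 mm by 177 mm) begins 78 mm behind the grasp point.
Start: joints at [74.456, 23.915, -0.59, 92.452, 0.269, 63.638, -3.037], TCP at [0.142, -0.609, 0.205] pointing down, gripper open.
Joint ranges: [-161.28, 161.28], [-22.2, 115.67], [-73.04, 71.86], [3.21, 147.25], [-68.34, 248.33], [10.77, 114.83], [-161.83, 161.83]. Speed limits (degrees/s): [108.29, 108.29, 136.94, 136.94, 172.46, 172.46, 172.46].

INTERFACE

Orientations are given as [roll, pitch, yaw] about the fixed x, y, z axes, in that order (R = Rz(yaw) Ry(pitch) Rx(roll)).
In Python, from workcell import status, vision, workorder gives the robot as it stands. The module is installed in compiled form; this text tells all that it offers.
- The arm moves only by the tool arm_command, never from a script. Its argument "rows" is a list of rows, each a list of 7 numbers: the turn, a rotation vector about the world's x, y, z in rad, then the shift along the world's x, y, z in units of 30 mm (1.0 is 30 mm), then the finger opening in mm, from 0 to 94. A call has 1 to 5 rows; each row shifts and turns the commanded pose from where the row before left it; what a row does not reach is not made up. A row lasts 1/10 s, in which the tool goes at most 50 mm and 8.59 degrees, less where a joint would pass 70% of its speed; a pose out of reach is approached as far as the arm can. A call is refused whole if a number of a shift passes 1 or a number of a turn 0.15, either way. A call with a gripper value outside its range is refused whole. The fingers move at their own pace and stop on an object; "grip_force" is the grip in N (left out, the last holds). Time passes only in rows, so rows that do not move let the fingers close. It gives the time, the measured TCP pose, the force, the opening and the grip force at its end, in the units of the state.
- status.read_state(): the state, without advancing time (a new reading comes with each control period).
- vision.capture(name): name is "side" or "top" or "wrist"; returns the picture (420x560x3 uint8, red, green, blue); there is no depth.
- vision.get_calibration(name): a dict with "fx", "fy", "cx", "cy" (pixels), "R" (3x3) and "t" (3): a world point X has camera coordinates R X + t. Camera axes: x right, y down, z forward; pixel columns grow to the right and rows downward; lengths in m; the calibration is good to about 2 mm. The wrist camera is an equidistant fisheye: a pixel r from the principal point sees the ray r / f radians off the axis. A picture is of the moment at which its call begins: read the wrist's pose just before it. get_calibration takes no time and is no camera call; for the wrist camera it gives the pose at the moment of the call.
- workorder.close_job(): hands the job in; it is judged then, once.
The state is a dict: "time_s": time; "q": joint angles; "qvel": joint speeds; "tau": joint torques, N m; "eef_pos": TCP position; "tool_rot": TCP orientation; "ft_force": force on the tool from outside, world axes, zero at the start; "moment": the same for the moment, N m; "gripper_width": finger opening in m; "grasp_force": force on a finger pad.
Only numpy, scipy, OpenCV 4.12 (cv2) and the standard library are available. Lean on these libraries where they do the work, as an engineer would, in place of code of your own. Each camera call takes 0.05 s, during which the arm holds its last target. There are 200 camera calls.

## Working session

There is one attempt and no reset: what is moved stays moved. The work goes in short steps, Python scripts to look and compute and a tool call to move; the robot and the scene stay as the last step left them, time stands still between calls to the robot, and variables do not carry over. Pictures are saved under pics/ and viewed, at most 10 in all, crops included, and the job is handed in when it is done.

Besides the shell and the picture viewer there is one more tool, called after "Request:" in YAML: its name, and indented under it one key for each argument. arm_command: Moves the arm, as the interface text tells. Its arguments: {"type":"object","properties":{"rows":{"type":"array"},"grip_force":{"type":"number"}},"required":["rows"]}

```bash
mkdir -p pics; python3 - <<'E'
from workcell import status, vision
import cv2,numpy as np
s=status.read_state();print(s)
for n in("top","side"):
    c=vision.get_calibration(n);print(n,{k:np.round(v,4).tolist() for k,v in c.items()})
    cv2.imwrite(f"pics/{n}0.png",vision.capture(n)[:,:,::-1])
E
```

```text
{'time_s': 0.0, 'q': array([74.45566436, 23.94804438, -0.58785899, 92.48335963,  0.26979244,
       63.63858883, -3.03555137]), 'qvel': array([ 0.03047112,  0.11089999, -0.00503522,  0.02211832,  0.0922844 ,
        0.0626913 ,  0.01909686]), 'tau': array([ 2.79453307e-04, -8.51240730e+01,  6.39073458e-01, -4.25984180e+01,
       -4.89560980e-02,  1.85967347e-02,  6.79444929e-05]), 'eef_pos': array([ 0.14224205, -0.60822732,  0.20484131]), 'tool_rot': array([-1.79931627e+02,  6.60996369e-03,  1.31661286e+01]), 'ft_force': array([ 0.42332262, -0.00520959, -0.08219934]), 'moment': array([ 0.02003296,  0.0122028 , -0.05177146]), 'grasp_force': 0.0, 'gripper_width': 0.09373755051632379}
top {'fx': 447.5444, 'fy': 447.5444, 'cx': 282.7932, 'cy': 206.8183, 'R': [[-0.0066, -0.9999, -0.0108], [-0.9966, 0.0075, -0.0825], [0.0825, 0.0102, -0.9965]], 't': [0.1384, 0.5581, 1.4035]}
side {'fx': 476.7049, 'fy': 476.7049, 'cx': 283.5594, 'cy': 218.0358, 'R': [[0.9911, -0.1316, -0.0181], [-0.1003, -0.652, -0.7516], [0.0872, 0.7467, -0.6594]], 't': [-0.5301, 0.2269, 1.0713]}
```

View pics/top0.png

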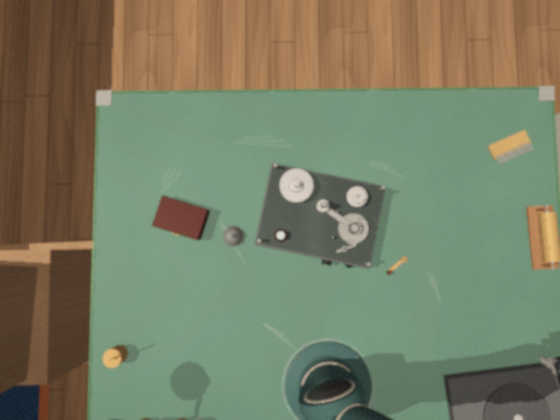

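View pics/side0.png

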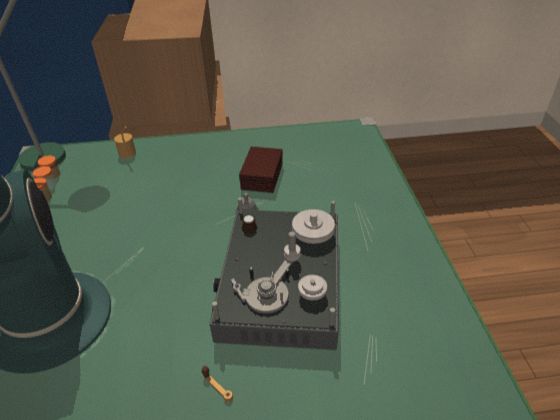

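The top view shows the machine, with the big pulley at (297,185), the small one at (357,196), the post near (323,204), the loupe at (281,236), the bell at (233,236) and the crank at (398,265). In the side view the post top is near (292,235).

```bash
cat > h.py <<'E'
from workcell import status, vision
import cv2,numpy as np
def ray(n,px,z):
    c=vision.get_calibration(n);R=np.array(c["R"]);t=np.array(c["t"])
    d=R.T@np.array([(px[0]-c["cx"])/c["fx"],(px[1]-c["cy"])/c["fy"],1]);o=-R.T@t
    return o+d*(z-o[2])/d[2]
def proj(n,X):
    c=vision.get_calibration(n);p=np.array(c["R"])@X+c["t"]
    return p[0]/p[2]*c["fx"]+c["cx"],p[1]/p[2]*c["fy"]+c["cy"]
E
python3 - <<'E'
from h import *
im=cv2.imread("pics/top0.png");hsv=cv2.cvtColor(im,cv2.COLOR_BGR2HSV)
m=((hsv[:,:,2]>120)&(hsv[:,:,1]<60)).astype(np.uint8)*255
P={}
for k,(x,y,r) in dict(big=(297,185,24),small=(357,196,15)).items():
    w=np.zeros_like(m);cv2.circle(w,(x,y),r,255,-1)
    cs=cv2.findContours(m&w,cv2.RETR_EXTERNAL,cv2.CHAIN_APPROX_NONE)[0]
    c=max(cs,key=cv2.contourArea);e=cv2.fitEllipse(c);P[k]=ray("top",e[0],.12);print(k,e,P[k], "diam mm",e[1][1]*(1.4-.16)/447*1000)
b,s=P["big"],P["small"];d=b-s;print("sep",np.linalg.norm(d[:2]),"exp .185")
yaw=np.arctan2(d[1],d[0])-np.arctan2(185,-5);print("yaw",np.degrees(yaw))
R=np.array([[np.cos(yaw),-np.sin(yaw)],[np.sin(yaw),np.cos(yaw)]])
o=(b+s)[:2]/2-R@[.0725,-.0025];print("origin",o)
M=lambda x,y,z:np.r_[o+R@[x,y],z]
for n,p in dict(post=(.026,0,.168),piv=(-.02,-.105,.08),p7=(-.052,.005,.168)).items():
    X=M(*p);print(n,X,proj("top",X),proj("side",X))
for n,px,z in(("loupe",(281,236),.111),("bell",(233,236),.06),("crank",(398,265),.01)):print(n,ray("top",px,z))
t=cv2.resize(im[150:280,220:420],None,fx=4,fy=4,interpolation=cv2.INTER_CUBIC)
for p in((.026,0,.168),(.12,.17,.125),(.12,-.17,.125),(-.12,.17,.125),(-.12,-.17,.125),(-.052,.005,.168),(-.02,-.105,.12)):
    q=proj("top",M(*p));cv2.circle(t,(int((q[0]-220+.5)*4),int((q[1]-150+.5)*4)),4,(0,0,255),1)
im=cv2.imread("pics/side0.png");t2=cv2.resize(im[190:350,190:390],None,fx=3,fy=3,interpolation=cv2.INTER_CUBIC)
for p in((.026,0,.168),(.026,0,.12),(-.052,.005,.168)):
    q=proj("side",M(*p));cv2.circle(t2,(int((q[0]-190+.5)*3),int((q[1]-190+.5)*3)),4,(0,0,255),1)
cv2.imwrite("pics/t1.png",t);cv2.imwrite("pics/s1.png",t2)
E
```

```text
big ((296.66046142578125, 182.04296875), (34.71601486206055, 41.95167541503906), 18.59652328491211) [0.62501451 0.09160579 0.12      ] diam mm 116.37601233702111
small ((356.3830261230469, 196.11953735351562), (20.677690505981445, 21.40987777709961), 56.73994827270508) [ 0.58137714 -0.08557596  0.12      ] diam mm 59.39205468367677
sep 0.18247628462317064 exp .185
yaw -15.383943657595294
origin [0.53395673 0.02465857]
post [0.55902515 0.01776114 0.168     ] (np.float64(322.9844696658836), np.float64(202.37535047289867)) (np.float64(292.21230018657167), np.float64(233.4365057542418))
piv [ 0.48681831 -0.07127354  0.08      ] (np.float64(350.2960481802682), np.float64(228.42625712176607)) (np.float64(264.7806327513643), np.float64(295.83231404265376))
p7 [0.48514633 0.04327429 0.168     ] (np.float64(314.3955387100977), np.float64(228.2330348907923)) (np.float64(256.8383755787349), np.float64(229.00028474966308))
loupe [0.46468235 0.13951487 0.111     ]
bell [0.46658566 0.28883877 0.06      ]
crank [ 0.37197748 -0.23018481  0.01      ]
```

View pics/t1.png

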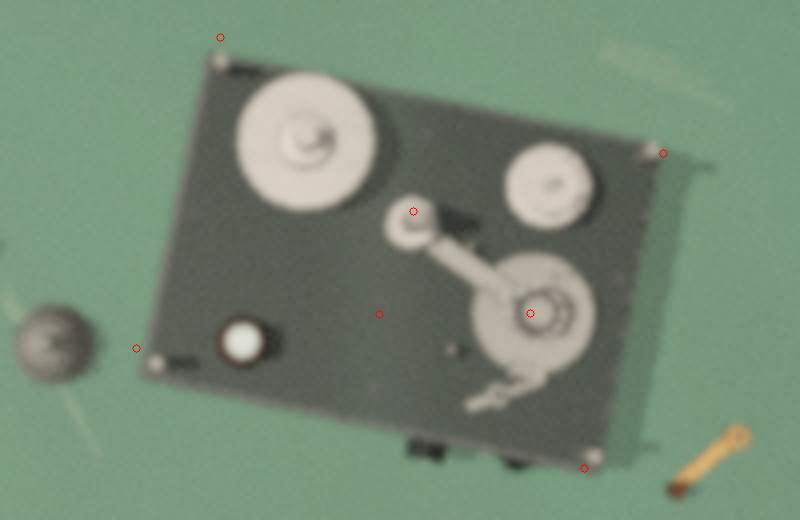

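View pics/s1.png

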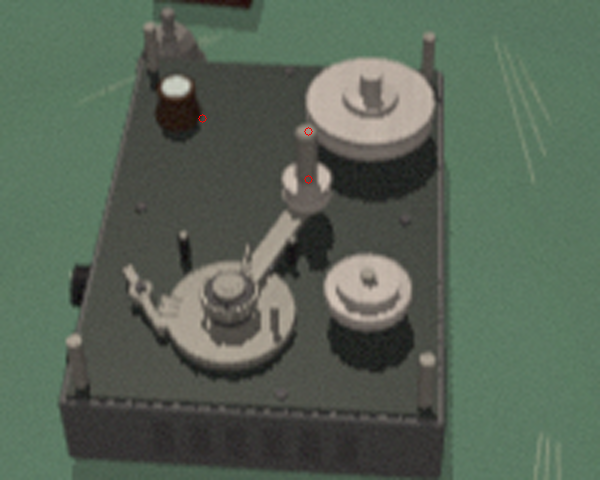

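The overlay shows that my mask cut the big pulley off. Its true centre in the crop is (306,141), with the small pulley at (549,186). The post top in the side crop is at about (307,129). I'll recompute from these and plan the push.

```bash
cat >> h.py <<'E'
b=ray("top",(296.0,184.8),.12);s=ray("top",(356.7,196.1),.12);d=b-s
yaw=np.arctan2(d[1],d[0])-np.arctan2(185,-5)
R=np.array([[np.cos(yaw),-np.sin(yaw)],[np.sin(yaw),np.cos(yaw)]])
o=(b+s)[:2]/2-R@[.0725,-.0025]
M=lambda x,y,z:np.r_[o+R@[x,y],z]
piv=M(-.02,-.105,.08)
def post(a):
    v=M(.026,0,.168)[:2]-piv[:2];c,q=np.cos(a),np.sin(a);return piv[:2]+np.array([[c,-q],[q,c]])@v
E
python3 - <<'E'
from h import *
print("sep",np.linalg.norm(d[:2]),"yaw",np.degrees(yaw),"o",o,"piv",piv)
for a in(0,.24,.42,.6,.7,.75):print(a,post(a),np.degrees(np.arctan2(*(post(a)-piv[:2])[::-1])))
print("post proj",proj("top",np.r_[post(0),.168]),"seen ~(322.8,204)?",proj("side",np.r_[post(0),.168]),"seen (292,232.7)")
for c,px in(("++",(221,61)),("+-",(652,149)),("-+",(156,362)),("--",(594,457))):
    X=ray("top",(220+px[0]/4-.5,150+px[1]/4-.5),.125);print(c,X,R.T@(X[:2]-o))
print("stop pin",R.T@(ray("top",(332.5,237),.12)[:2]-o))
for n,px,z in(("loupe",(280,235),.111),("pawl",(222.5+116,150+101),.12)):print(n,ray("top",px,z))
E
```

```text
sep 0.18359756071264377 yaw -12.635705191733535 o [0.52888475 0.02186603] piv [ 0.48640024 -0.07621591  0.08      ]
0 [0.55425504 0.01617849] 53.70629780950377
0.24 [0.53034779 0.02965955] 67.45728489264354
0.42 [0.51068292 0.0358169 ] 77.77052520499836
0.6 [0.49023342 0.03835418] 88.08376551735317
0.7 [0.47877635 0.03816449] 93.8133434686614
0.75 [0.47306924 0.03764051] 96.67813244431552
post proj (np.float64(323.5607497973227), np.float64(204.0292943917647)) seen ~(322.8,204)? (np.float64(290.11550193613016), np.float64(234.16576173656406)) seen (292,232.7)
++ [0.67690297 0.15664357 0.125     ] [0.11495054 0.16389251]
+- [ 0.60818808 -0.16269611  0.125     ] [ 0.11775588 -0.16274444]
-+ [0.45312597 0.2056732  0.125     ] [-0.11413201  0.16278314]
-- [ 0.38168759 -0.11472205  0.125     ] [-0.11375331 -0.16547957]
stop pin [-0.05912019 -0.04869437]
loupe [0.46767505 0.14247488 0.111     ]
pawl [ 0.41927999 -0.02972105  0.12      ]
```

The fit agrees with the pulley spacing, the pillar symmetry and the post seen in both views, to about 2 mm. The plan is to come over the post with yaw ≈54°, so the closing line lies along the tangent. I then lower, close lightly and swing around the pivot.

Request:
arm_command:
  rows:
    - [0, 0, 0.034, 0.66, 1, 0, 60]
    - [0, 0, 0.034, 0.66, 1, 0, 60]
    - [0, 0, 0.034, 0.66, 1, 0, 60]
    - [0, 0, 0.034, 0.66, 1, 0, 60]
    - [0, 0, 0.034, 0.66, 1, 0, 60]
  grip_force: 5

```text
time_s: 0.6
eef_pos: [0.2419, -0.4571, 0.2052]
tool_rot: [-180.0, 0.0, 23.0]
ft_force: [0.5, -0.3, 0.3]
gripper_width: 0.0611
grasp_force: 0.0
```

Request:
arm_command:
  rows:
    - [0, 0, 0.034, 0.66, 1, 0, 60]
    - [0, 0, 0.034, 0.66, 1, 0, 60]
    - [0, 0, 0.034, 0.66, 1, 0, 60]
    - [0, 0, 0.034, 0.66, 1, 0, 60]
    - [0, 0, 0.034, 0.66, 1, 0, 60]

```text
time_s: 1.1
eef_pos: [0.3408, -0.3072, 0.2054]
tool_rot: [-180.0, 0.0, 32.7]
ft_force: [0.0, -0.5, 0.9]
gripper_width: 0.06
grasp_force: 0.0
```

Request:
arm_command:
  rows:
    - [0, 0, 0.034, 0.66, 1, 0, 60]
    - [0, 0, 0.034, 0.66, 1, 0, 60]
    - [0, 0, 0.034, 0.66, 1, 0, 60]
    - [0, 0, 0.034, 0.66, 1, 0, 60]
    - [0, 0, 0.034, 0.66, 1, 0, 60]

```text
time_s: 1.6
eef_pos: [0.4398, -0.1572, 0.2054]
tool_rot: [-180.0, 0.0, 42.5]
ft_force: [0.4, -0.5, 0.4]
gripper_width: 0.0599
grasp_force: 0.0
```

Request:
arm_command:
  rows:
    - [0, 0, 0.033, 0.64, 0.97, 0, 60]
    - [0, 0, 0.033, 0.64, 0.97, 0, 60]
    - [0, 0, 0.033, 0.64, 0.97, 0, 60]
    - [0, 0, 0.033, 0.64, 0.97, 0, 60]
    - [0, 0, 0.033, 0.64, 0.97, 0, 60]

```text
time_s: 2.1
eef_pos: [0.5358, -0.0119, 0.2053]
tool_rot: [-180.0, 0.0, 51.9]
ft_force: [0.0, -0.1, 0.2]
gripper_width: 0.0599
grasp_force: 0.0
```

Request:
arm_command:
  rows:
    - [0, 0, 0.033, 0.64, 0.97, 0, 60]
    - [0, 0, 0, 0, 0, 0, 60]

```text
time_s: 2.3
eef_pos: [0.5557, 0.0203, 0.2051]
tool_rot: [-179.9, -0.1, 54.1]
ft_force: [-0.8, -0.5, 0.7]
gripper_width: 0.06
grasp_force: 0.0
```

```bash
python3 - <<'E'
from h import *
c=vision.get_calibration("wrist");C=np.array(c["R"]);t=np.array(c["t"])
im=vision.capture("wrist")[:,:,::-1].copy()
print(status.read_state()["eef_pos"],post(0),c["fx"],c["cx"],c["cy"])
for z,col in((.168,(0,0,255)),(.12,(255,0,0))):
    p=C@np.r_[post(0),z]+t;r=np.hypot(p[0],p[1]);th=np.arctan2(r,p[2]);u=c["cx"]+c["fx"]*th*p[0]/r;v=c["cy"]+c["fx"]*th*p[1]/r
    print(u,v);cv2.circle(im,(int(u),int(v)),4,col,1)
cv2.imwrite("pics/w1.png",im)
E
```

```text
[0.55483136 0.01805088 0.20491259] [0.55425504 0.01617849] 325.19226210127806 274.39768052125714 215.47817752679563
275.5164442618586 245.98749702164412
275.4390333884735 225.22244167914243
```

View pics/w1.png

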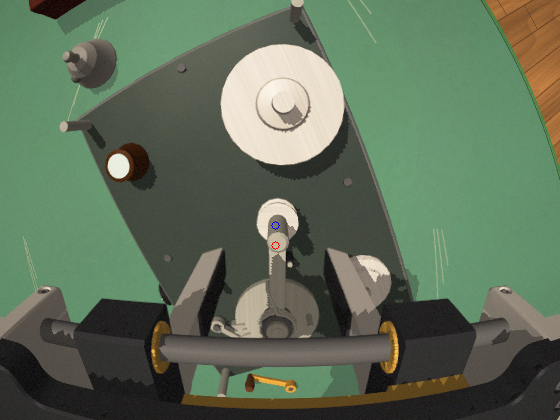

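The wrist view shows the post top at (278,242) against the predicted (275,246), so it is within about 2 mm and centred between the fingers. I'll lower and close.

Request:
arm_command:
  rows:
    - [0, 0, 0, 0.05, 0.03, -0.8, 60]
    - [0, 0, 0, 0, 0, -0.8, 60]
    - [0, 0, 0, 0, 0, -0.8, 60]
    - [0, 0, 0, 0, 0, 0, 40]
    - [0, 0, 0, 0, 0, 0, 25]
  grip_force: 25

```text
time_s: 2.85
eef_pos: [0.5559, 0.0164, 0.1339]
tool_rot: [-180.0, 0.0, 53.7]
ft_force: [0.4, 0.5, -0.5]
gripper_width: 0.0471
grasp_force: 0.0
```

Request:
arm_command:
  rows:
    - [0, 0, 0, 0, 0, 0, 10]
    - [0, 0, 0, 0, 0, 0, 10]
    - [0, 0, 0, 0, 0, 0, 10]
    - [0, 0, 0, 0, 0, 0, 10]

```text
time_s: 3.25
eef_pos: [0.5562, 0.0169, 0.1338]
tool_rot: [180.0, -0.0, 53.7]
ft_force: [-0.8, 1.5, 2.6]
gripper_width: 0.0158
grasp_force: 24.1
```

```bash
python3 - <<'E'
from h import *
s=status.read_state();print(s["eef_pos"],s["ft_force"],s["gripper_width"],s["grasp_force"])
p0=s["eef_pos"][:2];r=p0-piv[:2];print("radius",np.linalg.norm(r))
q=p0;u=r/np.linalg.norm(r)*.115
for k in range(1,15):
    a=.05*k;v=np.array([[np.cos(a),-np.sin(a)],[np.sin(a),np.cos(a)]])@r+piv[:2];print(round(a,2),v.round(4),((v-q)/.03).round(2));q=v
E
```

```text
[0.55621012 0.01690705 0.13384271] [-0.82155583  1.52592993  2.56747693] 0.015791371765162175 24.075042359763756
radius 0.1163843017465629
0.05 [0.5515 0.0203] [-0.16  0.11]
0.1 [0.5466 0.0234] [-0.16  0.1 ]
0.15 [0.5415 0.0263] [-0.17  0.1 ]
0.2 [0.5363 0.0289] [-0.17  0.09]
0.25 [0.531  0.0313] [-0.18  0.08]
0.3 [0.5256 0.0334] [-0.18  0.07]
0.35 [0.52   0.0352] [-0.18  0.06]
0.4 [0.5144 0.0367] [-0.19  0.05]
0.45 [0.5088 0.038 ] [-0.19  0.04]
0.5 [0.503 0.039] [-0.19  0.03]
0.55 [0.4972 0.0397] [-0.19  0.02]
0.6 [0.4914 0.0401] [-0.19  0.01]
0.65 [0.4856 0.0402] [-0.19  0.  ]
0.7 [0.4798 0.04  ] [-0.19 -0.01]
```

Request:
arm_command:
  rows:
    - [0, 0, 0.05, -0.16, 0.11, 0, 10]
    - [0, 0, 0.05, -0.16, 0.1, 0, 10]
    - [0, 0, 0.05, -0.17, 0.1, 0, 10]
    - [0, 0, 0.05, -0.17, 0.09, 0, 10]
    - [0, 0, 0.05, -0.18, 0.08, 0, 10]

```text
time_s: 3.75
eef_pos: [0.5317, 0.0306, 0.1339]
tool_rot: [179.9, 0.0, 68.1]
ft_force: [5.0, -5.3, -0.7]
gripper_width: 0.0154
grasp_force: 25.0
```

Request:
arm_command:
  rows:
    - [0, 0, 0.05, -0.18, 0.07, 0, 10]
    - [0, 0, 0.05, -0.18, 0.06, 0, 10]
    - [0, 0, 0.05, -0.19, 0.05, 0, 10]
    - [0, 0, 0.05, -0.19, 0.04, 0, 10]
    - [0, 0, 0.05, -0.19, 0.03, 0, 10]

```text
time_s: 4.25
eef_pos: [0.5041, 0.0379, 0.1339]
tool_rot: [179.8, 0.0, 82.4]
ft_force: [10.9, -6.3, -3.4]
gripper_width: 0.0156
grasp_force: 25.0
```

Request:
arm_command:
  rows:
    - [0, 0, 0.05, -0.19, 0.02, 0, 10]
    - [0, 0, 0.05, -0.19, 0.01, 0, 10]
    - [0, 0, 0.05, -0.19, 0, 0, 10]
    - [0, 0, 0.05, -0.19, -0.01, 0, 10]
    - [0, 0, 0, 0, 0, 0, 10]

```text
time_s: 4.75
eef_pos: [0.4812, 0.0385, 0.134]
tool_rot: [179.8, 0.1, 93.9]
ft_force: [10.1, -4.5, -6.5]
gripper_width: 0.0153
grasp_force: 25.0
```

```bash
python3 - <<'E'
from h import *
s=status.read_state();print(s["eef_pos"],s["tool_rot"],s["ft_force"],s["gripper_width"],s["grasp_force"])
v=s["eef_pos"][:2]-piv[:2];print("radius",np.linalg.norm(v),"angle",np.arctan2(v[1],v[0])-np.arctan2(.0169-piv[1],.5562-piv[0]))
im=np.hstack([cv2.resize(vision.capture(n)[y:y+130,x:x+130,::-1],(400,400),interpolation=cv2.INTER_CUBIC) for n,x,y in(("side",195,210),("top",265,165))])
cv2.imwrite("pics/e1.png",im)
E
```

```text
[0.48120038 0.0385077  0.13396399] [1.79840956e+02 5.71663519e-02 9.38953660e+01] [10.05386171 -4.45084691 -6.54297172] 0.015338033282878208 24.997348094038898
radius 0.11484139187161904 angle 0.6885396686206485
```

View pics/e1.png

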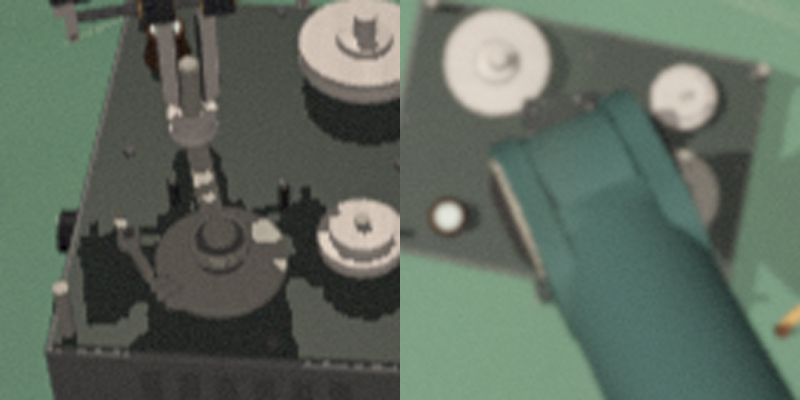

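The side view shows the post at (190,90) held between the fingers and the loupe in place. The arm is at about 0.69 rad with about 10 N of spring force, as expected. A small nudge towards mid-window, then settle.

Request:
arm_command:
  rows:
    - [0, 0, 0.02, -0.07, -0.04, 0, 10]
    - [0, 0, 0, 0, 0, 0, 10]
    - [0, 0, 0, 0, 0, 0, 10]
    - [0, 0, 0, 0, 0, 0, 10]
    - [0, 0, 0, 0, 0, 0, 10]

```text
time_s: 5.35
eef_pos: [0.4796, 0.0383, 0.134]
tool_rot: [179.8, -0.0, 95.0]
ft_force: [10.0, -0.2, -6.4]
gripper_width: 0.0154
grasp_force: 25.0
```

```bash
python3 - <<'E'
from h import *
s=status.read_state();print(s["eef_pos"],s["ft_force"],s["grasp_force"],s["qvel"].round(2))
v=s["eef_pos"][:2]-piv[:2];a=np.arctan2(v[1],v[0])-np.arctan2(.0169-piv[1],.5562-piv[0]);print("radius",np.linalg.norm(v),"angle",a)
if .67<a<.76 and s["ft_force"][0]>6:
    from workcell import workorder;print(workorder.close_job())
E
```

```text
[0.47955284 0.03830747 0.13397447] [10.02182504 -0.2122584  -6.44677438] 24.9987775866568 [ 0.09  0.03 -0.02 -0.02  0.03 -0.06  0.01]
radius 0.114727902796987 angle 0.7029648309011013
the job is handed in; nothing more can be done
None
```

I handed the job in at about 5.4 s, with the gripper still holding the tensioner arm at about 0.70 rad by the tool position, past the last click (0.60) and short of the back stop (0.85). The spring was pushing back with about 10 N. I didn't see the pawl drop in directly, the hand-in returned no verdict, and nothing the robot did went near the loupe, bell, crank or parts box.

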